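# Hold the otoscope over the practice ear

### The arm

A 6-joint arm with a two-finger parallel gripper is mounted at the origin on the work surface. World frame = base frame: x ahead of the robot, y to its left, z up, the work surface at z = 0. Lengths are in mm, angles in rad, forces in N, time in s.
With the tool pointing down it reaches from about 300 to 775 mm from the base axis. Payload 14.6 kg.
Tool frame: the origin (TCP) lies midway between the tips of the shut fingers; the grasp point (between the pads) lies 19 mm behind it (r.hold_point_z is the distance from the TCP to the grasp point, in mm); z points along the fingers, y is the line along which they close (so a half turn about z gives the same grasp; the last joint's range is limited). The gripper opens to 94 mm and grips with 3 to 60 N. Pads are 16 mm wide; open, the fingers measure 119 mm over their backs; the gripper's body (75 mm by 177 mm) begins 78 mm behind the grasp point.
Start: joints at [-1.355, 0.3, 1.521, -0, 1.321, -0.067], TCP at [153.468, -528.145, 205.446] pointing down, gripper open.
Joint ranges: [-3.03, 3.03], [-0.79, 2.21], [0.23, 2.52], [-1.04, 4.18], [0, 3.07], [-2.55, 2.55]. Speed limits (rad/s): [2.22, 2.22, 2.57, 3.14, 3.14, 3.14].

### API

Orientations are given as [roll, pitch, yaw] about the fixed x, y, z axes, in that order (R = Rz(yaw) Ry(pitch) Rx(roll)).
In Python, from station import read_state, vision, r gives the robot as it stands.
- The arm moves only by the tool carry_out, never from a script. Its argument "rows" is a list of rows, each a list of 7 numbers: the shift along the tool's x, y, z in m, then the turn, a rotation vector about the tool's x, y, z in rad, then the opening, from 0 (shut) to 1 (fully open). In form: [[x, y, z, ax, ay, az, fingers], ...]. A call has 1 to 20 rows; each row is the pose to reach, as a shift and turn from the pose commanded when the call began, along the tool's axes at that moment; what a row does not reach only later rows make up. A row lasts 1/10 s, in which the tool goes at most 50 mm and 8.59 degrees, less where a joint would pass 70% of its speed; a pose out of reach is approached as far as the arm can. A call with a gripper value outside its range is refused whole. The fingers move at their own pace and stop on an object; "force" is the grip in N (left out, the last holds). Time passes only in rows, so rows that repeat a pose let the fingers close. It gives the time, the measured TCP pose, the force, the opening and the grip force at its end, in the units of the state.
- read_state(): the state, without advancing time (a new reading comes with each control period).
- vision.read_camera(name): name is "side" or "top"; returns a dict with "color" (400x640x3 uint8, red, green, blue), "range_z" (400x640 float32, mm along the optical axis (not along the pixel's ray), 0 where there is no reading), "fx", "fy", "cx", "cy" (pixels), "cam_to_world" (4x4, takes a point from camera to world coordinates). Camera axes: x right, y up, looking along -z (the intrinsics and any distortion apply to the point x, -y, -z); pixel columns grow to the right and rows downward; lengths in mm; the calibration is good to about 2 mm. A picture is of the moment at which its call begins.
- r.hand_in(): hands the job in; it is judged then, once.
The state is a dict: "time": time; "qpos": joint angles; "joint_vel": joint speeds; "effort": joint torques, N m; "position": TCP position; "orientation": TCP orientation; "wrist_force": force on the tool from outside, world axes, zero at the start; "moment": the same for the moment, N m; "grip_width": opening from 0.0 (shut) to 1.0 (fully open); "grasp_force": force on a finger pad.
Only numpy, scipy, OpenCV 4.12 (cv2) and the standard library are available. Lean on these libraries where they do the work, as an engineer would, in place of code of your own. Each camera call takes 0.05 s, during which the arm holds its last target. There are 200 camera calls.

### The job

Take the otoscope by its handle, with a light grip of no more than about 40 N, lift it out of its rest and carry it over the things on the desk to the practice ear without disturbing any of them. Bring its pointed tip (speculum) centred about one centimetre above the opening of the ear canal, with the handle level and lying along the length of the ear (pointing either way), never touching the ear. Finish there, still holding the otoscope steady in the air: do not put it down or let go.

Things in the scene. Friction and masses are not known exactly. Their poses are not given: they have to be found in the camera images.
- otoscope: Otoscope, 0.2 kg, level in its rest. Flat-sided steel handle 128 mm long (x -75 to +53), 26 wide (y), 28 high (z); black head 32 mm across at x +88, its top 18 mm above the handle's axis, with a black cone (speculum) pointing down (-z). Origin: on the handle's axis at its balance point, the place to grip; x towards the head, z up. Delicate: at most 45 N on each finger.
- speculum_tip (a point): The lower end of the speculum cone, 6 mm across: 88 mm ahead (+x) of the otoscope's origin and 45 mm below it; axes as the otoscope's.
- rest: White plastic rest fixed to the desk: base plate 200 x 70 x 12 mm and two forks 10 mm thick, 75 high, 45 wide, centred at x -60 and +45, holding the handle between cheeks that end 5 mm above its axis. Origin: under the base plate below the grip point; x along the handle towards the head. The otoscope's origin lies 70 mm above it; lift straight up.
- practice_ear: Practice ear fixed to the desk: skin-coloured rubber block 150 x 110 mm on a grey plate 165 x 125 mm, flat top 50 mm above the desk, with the relief of an outer ear 70 mm long, 45 mm wide, at most 8 mm above the flat top. Origin: centre of the underside. x runs along the ear's length from lobe to crown; z up.
- canal (a point): Centre of the mouth of the ear canal, a dark round hole 11 mm across in the flat top of the practice ear, 50 mm straight above that body's origin; axes as the ear's.
- fork_rack: Wooden block 240 x 60 x 30 mm standing lengthwise (x) between the rest and the ear with four upright aluminium tuning forks, the tallest reaching 155 mm. Loose, 1.2 kg. Origin: centre of the underside. Leave alone.
- steel_jar: Round lidded steel jar, 102 mm across, 91 mm high with its ring handle. Loose. Origin: centre of the underside. Leave alone.
- spray_bottle: Spray bottle, 66 mm across, 183 mm high. Loose. Origin: centre of the underside. Leave alone.
- kidney_dish: Steel kidney dish about 190 x 90 mm, 37 mm high, with small ear tips in it. Loose. Origin: under its middle. Leave alone.
- tip_box: Cardboard box 90 x 60 x 40 mm. Loose. Origin: centre of the underside. Leave alone.

How it is judged:
By the outcome, as a careful person would: the job done as asked, in the order asked, and still so for the second after the job is handed in, while the arm keeps its last pose, push and grip.
It also fails if it takes over 54 s, if anything falls off the work surface, if the arm or the gripper's body presses on something with over 40 N, if the wrist force passes 120 N, or if a joint passes its speed limit or range.

## Working session

There is one attempt and no reset: what is moved stays moved. The work goes in short steps, Python scripts to look and compute and a tool call to move; the robot and the scene stay as the last step left them, time stands still between calls to the robot, and variables do not carry over. Pictures are saved under pics/ and viewed, at most 10 in all, crops included, and the job is handed in when it is done.

Besides the shell and the picture viewer there is one more tool, called after "Call:" as name(argument=value, ...) on one line, values as JSON. carry_out: Moves the arm, as the interface text tells. Its arguments: {"type":"object","properties":{"rows":{"type":"array"},"force":{"type":"number"}},"required":["rows"]}

```bash
mkdir -p pics; cat > h.py <<'E'
import numpy as np, cv2
from station import read_state, vision, r
def cap(n):
    c=vision.read_camera(n); np.savez(f'{n}.npz',**c); return c
def pts(c):
    v,u=np.mgrid[0:400,0:640]; d=c['range_z']
    P=np.stack([(u-c['cx'])/c['fx']*d,-(v-c['cy'])/c['fy']*d,-d],-1)
    T=np.array(c['cam_to_world']); W=P@T[:3,:3].T+T[:3,3]; W[d==0]=np.nan; return W
E
python3 - <<'E'
from h import *
for n in('top','side'):
    c=cap(n); print(n,{k:(v if np.size(v)<20 else np.shape(v)) for k,v in c.items()})
    cv2.imwrite(f'pics/{n}0.png',c['color'][...,::-1])
print(read_state(), r.hold_point_z)
E
```

```text
top {'color': (400, 640, 3), 'range_z': (400, 640), 'fx': 451.3461922380328, 'fy': 451.3461922380328, 'cx': 325.1908893972205, 'cy': 198.20707819154413, 'cam_to_world': array([[-3.44490093e-03,  9.90441389e-01, -1.37891220e-01,
         4.74411248e+02],
       [-9.99963496e-01, -2.33368908e-03,  8.21947139e-03,
         3.43673702e+01],
       [ 7.81910943e-03,  1.37914501e-01,  9.90413273e-01,
         1.02831278e+03],
       [ 0.00000000e+00,  0.00000000e+00,  0.00000000e+00,
         1.00000000e+00]])}
side {'color': (400, 640, 3), 'range_z': (400, 640), 'fx': 516.2396139272499, 'fy': 516.2396139272499, 'cx': 310.32446664799954, 'cy': 202.5242503272947, 'cam_to_world': array([[-8.14754193e-01,  3.60898760e-01, -4.53792564e-01,
         5.49984908e+01],
       [-5.79458526e-01, -5.33949427e-01,  6.15731943e-01,
         7.67340392e+02],
       [-2.00853848e-02,  7.64624152e-01,  6.44163398e-01,
         8.30146469e+02],
       [ 0.00000000e+00,  0.00000000e+00,  0.00000000e+00,
         1.00000000e+00]])}
{'time': 0.1, 'qpos': array([-1.35459929e+00,  3.00415147e-01,  1.52152898e+00, -1.56541624e-05,
        1.32070503e+00, -6.66063260e-02]), 'joint_vel': array([-0.00020193, -0.00189159, -0.00100752,  0.00012148,  0.00039023,
        0.00017394]), 'effort': array([ 1.60137799e-03, -5.32643044e+01, -3.53283906e+01,  7.09547242e-02,
        2.34884291e-02, -5.12893621e-05]), 'position': array([ 153.41467936, -527.9183795 ,  204.93906506]), 'orientation': array([-3.14053749e+00, -5.51878857e-05,  2.82807219e-01]), 'wrist_force': array([0.82698984, 0.03653889, 0.28372441]), 'moment': array([-0.006305  , -0.01053648, -0.00749874]), 'grasp_force': 0.0, 'grip_width': 0.997484117090638} 18.8
```

View pics/top0.png

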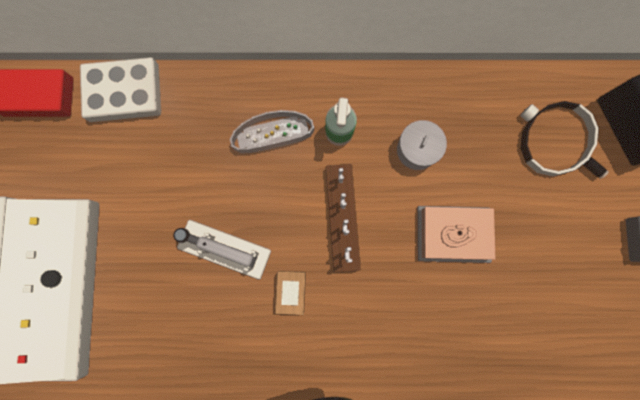

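View pics/side0.png

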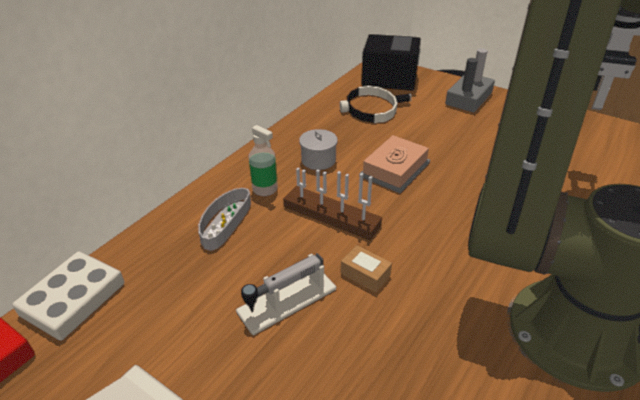

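The top view shows the otoscope with its head at about (181,236) and its tail at about (255,262). The rack is near (342,218) and the canal near (460,233). The side view shows the head at (250,294), the tail at (318,262) and the canal near (397,155).

```bash
cat > m.py <<'E'
from h import *
def ld(n): return dict(np.load(f'{n}.npz'))
if __name__=='__main__':
  for n,(u0,u1,v0,v1) in {'top':(165,280,210,285),'side':(230,345,245,335)}.items():
    c=ld(n);W=pts(c);m=np.zeros((400,640),bool);m[v0:v1,u0:u1]=1
    z=W[...,2]
    b=m&(z<8); print(n,'desk z',np.nanmedian(z[b]))
    h=m&(z>62)&(z<100); P=W[h]; print('n',h.sum(),'zmax pct',np.percentile(P[:,2],[50,90,98]))
    hsv=cv2.cvtColor(c['color'],cv2.COLOR_RGB2HSV); V=hsv[...,2]
    hd=h&(V<50); hn=h&(V>70)
    for k,q in(('head',hd),('handle',hn)):
        Q=W[q]; mu=np.median(Q,0); print(k,q.sum(),mu)
        if k=='handle':
            (cx,cy),wh,_=cv2.minAreaRect(Q[:,:2].astype(np.float32)); vx,vy,x0,y0=cv2.fitLine(Q[:,:2].astype(np.float32),cv2.DIST_HUBER,0,.01,.01).ravel()
            d=np.array([vx,vy])*(1 if vy>0 else -1); s=(Q[:,:2]-[x0,y0])@d; t=(Q[:,:2]-[x0,y0])@[-d[1],d[0]]
            print('rect',cx,cy,wh,'yaw',np.arctan2(d[1],d[0]),'p0',x0,y0,'s',np.percentile(s,[0,1,50,99,100]),'t',np.percentile(t,[1,50,99]))
  for n,(u0,u1,v0,v1) in {'top':(415,500,200,268),'side':(360,432,135,190)}.items():
    c=ld(n);W=pts(c);m=np.zeros((400,640),bool);m[v0:v1,u0:u1]=1
    f=m&(W[...,2]>42)&(W[...,2]<62);Q=W[f]; zt=np.median(Q[:,2]);f=m&(abs(W[...,2]-zt)<4);Q=W[f].astype(np.float32)
    print(n,'ear ztop',zt,cv2.minAreaRect(Q[:,:2]),Q[:,:2].mean(0))
  for n,g in {'top':{'rack':(320,365,160,278),'jar':(395,450,118,172),'spray':(318,362,92,148),'box':(270,310,265,320),'dish':(225,318,105,160)}}.items():
    for k,(u0,u1,v0,v1) in g.items():
      P=pts(ld(n))[v0:v1,u0:u1].reshape(-1,3);P=P[P[:,2]>12];print(k,P.min(0).round(),P.max(0).round())
  for n,(u0,u1,v0,v1) in {'top':(410,505,195,270),'side':(355,440,130,195)}.items():
    c=ld(n); cv2.imwrite(f'pics/ear_{n}.png',cv2.resize(c['color'][v0:v1,u0:u1,::-1],None,fx=4,fy=4,interpolation=cv2.INTER_NEAREST))
  a,b=cv2.imread('pics/ear_top.png'),cv2.imread('pics/ear_side.png')
  H=np.zeros((300,720,3),np.uint8);H[:a.shape[0],:380]=a;H[:b.shape[0],380:]=b;cv2.imwrite('pics/ears.png',H)
E
python3 m.py
```

```text
top desk z 0.1618615767196161
n 1127 zmax pct [83.2304537  88.29017419 91.26137547]
head 9 [530.81444964 314.05596936  88.60798908]
handle 1075 [499.97654112 250.1061057   83.08005206]
rect 503.5356140136719 257.74468994140625 (178.2806396484375, 44.51179504394531) yaw 1.2150786 p0 502.2545 253.59424 s [-84.8058393  -84.16553767  -3.44445667  90.19466582  93.47674385] t [-2.00725924e+01  6.77296435e-03  2.06381490e+01]
side desk z 0.264741674765844
n 1423 zmax pct [81.58886746 87.43082472 90.48917387]
head 142 [515.89234451 337.02244843  81.48179709]
handle 1195 [491.74495247 253.46880651  81.94014933]
rect 500.55914306640625 258.9033203125 (179.06944274902344, 46.755767822265625) yaw 1.1637951 p0 490.7979 252.82474 s [-80.42127546 -77.13003769   1.56548358  93.17476576  98.90357715] t [-2.67835493e+01 -2.55876905e-03  1.65684969e+01]Traceback (most recent call last):
  File "m.py", line 20, in <module>
    print(n,'ear ztop',zt,cv2.minAreaRect(Q[:,:2]),Q[:,:2].mean(0))
                          ~~~~~~~~~~~~~~~^^^^^^^^^
cv2.error: OpenCV(4.12.0) /io/opencv/modules/imgproc/src/convhull.cpp:143: error: (-215:Assertion failed) total >= 0 && (depth == CV_32F || depth == CV_32S) in function 'convexHull'
```

```bash
sed -i 's/Q=W\[f\].astype(np.float32)/Q=W[f].astype(np.float32);R=np.ascontiguousarray(Q[:,:2])/; s/cv2.minAreaRect(Q\[:,:2\]),/cv2.minAreaRect(R),/' m.py
cat >> m.py <<'E'
  a=cv2.resize(ld('top')['color'][210:285,165:280,::-1],None,fx=3.4,fy=3.4,interpolation=cv2.INTER_NEAREST);b=cv2.resize(ld('side')['color'][245:335,230:345,::-1],None,fx=3.4,fy=3.4,interpolation=cv2.INTER_NEAREST)
  G=np.zeros((310,784,3),np.uint8);G[:a.shape[0],:a.shape[1]]=a;G[:b.shape[0],392:392+b.shape[1]]=b
  F=np.zeros((600,784,3),np.uint8);F[:290,:720]=H[:290];F[290:]=G;cv2.imwrite('pics/all.png',F)
E
python3 m.py | tail -8
```

```text
rect 500.55914306640625 258.9033203125 (179.06944274902344, 46.755767822265625) yaw 1.1637951 p0 490.7979 252.82474 s [-80.42127546 -77.13003769   1.56548358  93.17476576  98.90357715] t [-2.67835493e+01 -2.55876905e-03  1.65684969e+01]
top ear ztop 50.3881786933851 ((534.2387084960938, -265.6921691894531), (151.59104919433594, 110.1254653930664), 88.42913818359375) [ 534.27655 -265.43292]
side ear ztop 50.46455074119632 ((531.8848876953125, -264.47772216796875), (157.7360076904297, 113.73387908935547), 89.01187896728516) [ 529.9775  -259.84393]
rack [451. -50.  14.] [692.  24. 158.]
jar [ 679. -239.   12.] [ 780. -138.   93.]
spray [735. -40.  12.] [803.  24. 187.]
box [362.  70.  12.] [453. 133.  47.]
dish [723.  53.  12.] [814. 241.  43.]
```

View pics/all.png

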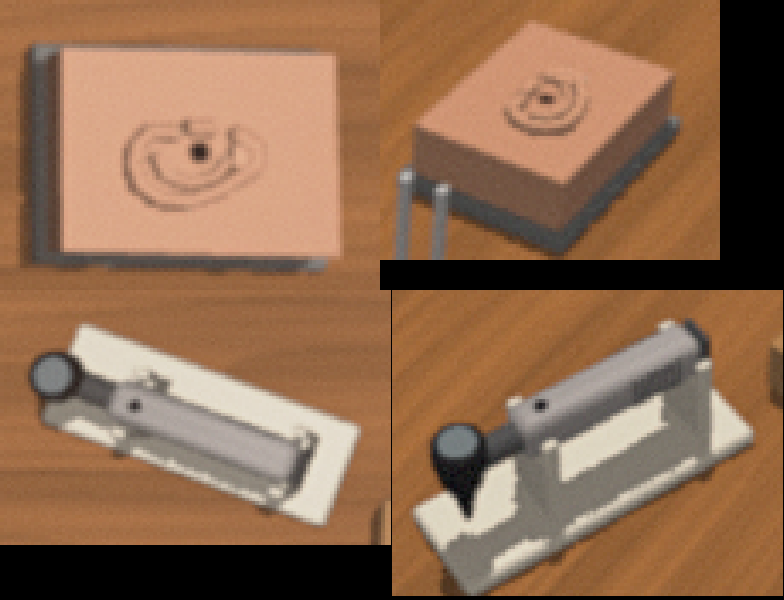

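The ear crops put the canal at (460,233) in the top view and (396,155) in the side view. The lower crops show the grey head disc at (181,235) top and (249,290) side, the handle between the fork cheeks, and the cone tip near (252,311) side.

```bash
cat > t.py <<'E'
from m import *
def ray(c,u,v):
    T=c['cam_to_world'];d=T[:3,:3]@np.array([(u-c['cx'])/c['fx'],-(v-c['cy'])/c['fy'],-1]);return T[:3,3],d/np.linalg.norm(d)
def tri(p,q):
    (a,d),(b,e)=ray(T,*p),ray(S,*q);s=np.linalg.lstsq(np.stack([d,-e],1),b-a,rcond=None)[0];A=a+s[0]*d;B=b+s[1]*e;return (A+B)/2,np.linalg.norm(A-B)
def onz(c,p,z):
    a,d=ray(c,*p);return a+d*(z-a[2])/d[2]
def blob(c,box,f):
    u0,u1,v0,v1=box;I=c['color'][v0:v1,u0:u1].astype(int);m=f(I).astype(np.uint8)
    n,l,s,ce=cv2.connectedComponentsWithStats(m);k=1+np.argmax(s[1:,4]);return ce[k]+[u0,v0],s[k,4]
T,S=ld('top'),ld('side')
if __name__=='__main__':
    dark=lambda I:I.max(-1)<90
    ct,a=blob(T,(455,466,228,238),dark);cs,b=blob(S,(391,402,150,160),dark);print('canal',ct,a,cs,b,tri(ct,cs),onz(T,ct,50),onz(S,cs,50))
    disc=lambda I:(I[...,2]>I[...,0]+8)&(I.min(-1)>70)
    ct,a=blob(T,(170,192,225,247),disc);cs,b=blob(S,(238,262,278,302),disc);print('disc',ct,a,cs,b,tri(ct,cs))
    tp=tri(ct,cs)[0]
    W=pts(T)
    for n,C,b in(('top',T,(415,500,200,268)),):
        u0,u1,v0,v1=b;Q=pts(C)[v0:v1,u0:u1].reshape(-1,3);Q=Q[abs(Q[:,2]-50.4)<4][:,:2].astype(np.float32);print(cv2.boxPoints(cv2.minAreaRect(Q)))
    for n,C,b in(('top',T,(165,280,210,285)),('side',S,(230,345,245,335))):
        u0,u1,v0,v1=b;I=C['color'][v0:v1,u0:u1].astype(int);W=pts(C)[v0:v1,u0:u1];hi=np.hypot(*(W[...,:2]-tp[:2]).transpose(2,0,1))
        z=np.median(W[(W[...,2]>78)&(hi>40)][:,2])
        m=(W[...,2]>79)&(hi>42)&(hi<135)
        Q=W[m]; 
        mid=[]
        for lo in range(54,125,6):
            if 40<lo<0: continue
            s=Q[(np.hypot(*(Q[:,:2]-tp[:2]).T)//6*6==lo)]
            if len(s): mid.append([lo,*s.mean(0)])
        mid=np.array(mid); L=cv2.fitLine(np.ascontiguousarray(mid[:,1:3]).astype(np.float32),cv2.DIST_HUBER,0,.01,.01).ravel();print(n,L,np.arctan2(L[1],L[0]));print(mid.round(1))
        # base plate of rest
        p=W[(abs(W[...,2]-12)<3)];rc=cv2.minAreaRect(np.ascontiguousarray(p[:,:2]).astype(np.float32));print('plate',rc)
E
python3 t.py
```

```text
canal [459.28571429 232.85714286] 7 [396. 154.] 1 (array([ 533.31194955, -264.89803873,   50.11647151]), np.float64(1.569511175793499)) [ 534.00184867 -264.53956862   50.        ] [ 532.74008291 -265.51945067   50.        ]Traceback (most recent call last):
  File "t.py", line 16, in <module>
    ct,a=blob(T,(170,192,225,247),disc);cs,b=blob(S,(238,262,278,302),disc);print('disc',ct,a,cs,b,tri(ct,cs))
         ~~~~^^^^^^^^^^^^^^^^^^^^^^^^^^
  File "t.py", line 10, in blob
    n,l,s,ce=cv2.connectedComponentsWithStats(m);k=1+np.argmax(s[1:,4]);return ce[k]+[u0,v0],s[k,4]
                                                     ~~~~~~~~~^^^^^^^^^
    return _wrapfunc(a, 'argmax', axis=axis, out=out, **kwds)
    return bound(*args, **kwds)
ValueError: attempt to get argmax of an empty sequence
```

```bash
sed -i 's/disc=lambda.*/disc=lambda I:(I[...,2]>I[...,0])\&(I.min(-1)>65)/' t.py; python3 t.py
```

```text
canal [459.28571429 232.85714286] 7 [396. 154.] 1 (array([ 533.31194955, -264.89803873,   50.11647151]), np.float64(1.569511175793499)) [ 534.00184867 -264.53956862   50.        ] [ 532.74008291 -265.51945067   50.        ]
disc [179.59210526 234.21052632] 76 [248.56122449 289.40816327] 98 (array([529.24394261, 328.07986305,  87.75556161]), np.float64(3.2880238004039377))
[[ 477.11887 -339.94974]
 [ 587.20294 -342.96866]
 [ 591.3585  -191.4346 ]
 [ 481.27448 -188.41568]]
top [3.4676519e-01 9.3795198e-01 4.9662433e+02 2.3937610e+02] 1.2166762
[[ 54.  510.2 274.9  83.4]
 [ 60.  507.7 269.3  83.1]
 [ 66.  506.1 263.3  83.4]
 [ 72.  503.2 258.   83.4]
 [ 78.  501.  252.3  83.5]
 [ 84.  499.3 246.6  83.3]
 [ 90.  497.2 241.1  83.4]
 [ 96.  495.7 235.2  83.3]
 [102.  492.9 229.9  83.4]
 [108.  490.5 224.5  83. ]
 [114.  489.5 218.4  83. ]
 [120.  486.8 212.8  83.9]]
plate ((501.6119384765625, 252.9988250732422), (199.74632263183594, 69.7838134765625), 69.64327239990234)
side [3.5150772e-01 9.3618500e-01 4.9521899e+02 2.5087440e+02] 1.2116152
[[ 54.  504.6 277.   83.4]
 [ 60.  502.8 271.1  83.5]
 [ 66.  500.9 265.6  83.6]
 [ 72.  499.2 259.7  83.3]
 [ 78.  496.6 254.2  83.6]
 [ 84.  494.2 248.7  83.4]
 [ 90.  492.  243.2  83.5]
 [ 96.  490.1 237.1  83.3]
 [102.  487.9 231.5  83.6]
 [108.  485.  226.4  83.2]
 [114.  483.9 220.8  83.1]
 [120.  481.5 215.2  83.6]]
plate ((491.5938720703125, 237.79855346679688), (235.8462677001953, 70.96869659423828), 69.41156768798828)
```

```bash
python3 - <<'E'
from t import *
print('disc@88',onz(T,(179.6,234.2),88),onz(T,(180.7,234.8),88),onz(S,(248.6,289.4),88),onz(S,(248.9,289.5),88))
d=np.array([.347,.938]);n=np.array([-.938,.347]);o=np.array([501.6,253.0])
for N,C,(u0,u1,v0,v1) in(('top',T,(165,280,210,285)),('side',S,(230,345,245,335))):
    W=pts(C)[v0:v1,u0:u1];I=C['color'][v0:v1,u0:u1];s=(W[...,:2]-o)@d;t=(W[...,:2]-o)@n;z=W[...,2]
    ck=(abs(z-75)<4)&(abs(t)>14.5)&(abs(t)<26)&(I.min(-1)>120)
    for g in(s<0,s>0):print(N,'cheek s',np.percentile(s[ck&g],[0,25,50,75,100]).round(1),(ck&g).sum())
    hd=(z>75)&(abs(t)<10)
    h,e=np.histogram(s[hd],np.arange(-100,130,5));print(h,'min/max',s[hd].min(),s[hd].max())
    print([(int(k),int(np.median(I[hd&(s//6*6==k)])) )for k in range(-90,110,6) if (hd&(s//6*6==k)).any()])
E
```

```text
disc@88 [530.62674548 328.96061463  88.        ] [529.37667576 326.63307057  88.        ] [527.46305819 327.51401862  88.        ] [526.84176898 327.38052452  88.        ]
top cheek s [-76.5 -74.9 -72.8 -70.1 -67.3] 27
top cheek s [27.8 30.6 32.6 35.  37.5] 25
[ 0  0  0 21 19 29 22 25 21 22 26 23 23 22 23 26 21 24 22 24 25 20 25 24
 24 23 22 23 16 13 16 14 25 29 25 23 25 21 14  0  0  0  0  0  0] min/max -83.7272356151758 94.27227540111718
[(-84, 77), (-78, 133), (-72, 167), (-66, 168), (-60, 168), (-54, 167), (-48, 167), (-42, 166), (-36, 166), (-30, 167), (-24, 164), (-18, 164), (-12, 164), (-6, 163), (0, 162), (6, 163), (12, 162), (18, 158), (24, 144), (30, 157), (36, 151), (42, 96), (48, 85), (54, 84), (60, 70), (66, 57), (72, 127), (78, 130), (84, 123), (90, 73)]
side cheek s [-76.3 -74.2 -72.  -69.8 -68.2] 18
side cheek s [27.5 30.3 32.9 35.  70.6] 24
[ 0  0  0 12 11 16 15 17 17 11 16 17 15 17 17 16 21 17 16 18 18 18 17 16
 19 17 17 19 23 15 16 12 10 19 21 19 21 24 29  0  0  0  0  0  0] min/max -82.54577479805823 94.68821943714855
[(-84, 73), (-78, 127), (-72, 164), (-66, 163), (-60, 162), (-54, 162), (-48, 164), (-42, 162), (-36, 163), (-30, 162), (-24, 160), (-18, 162), (-12, 160), (-6, 160), (0, 160), (6, 160), (12, 161), (18, 155), (24, 120), (30, 159), (36, 144), (42, 88), (48, 82), (54, 82), (60, 66), (66, 89), (72, 124), (78, 125), (84, 105), (90, 36)]
```

```bash
cat > rows.py <<'E'
from h import *
from scipy.spatial.transform import Rotation as Ro
def conv(wps):
    s=read_state();R=Ro.from_euler('xyz',s['orientation']);print('at',s['position'].round(1),s['orientation'].round(4),'F',s['wrist_force'].round(1),s['grasp_force'],s['grip_width'],s['time'])
    for p,y in wps:
        sh=R.inv().apply((np.array(p)-s['position'])/1000);rv=(R.inv()*Ro.from_euler('xyz',[np.pi,0,y])).as_rotvec();print(p,sh.round(4),rv.round(4))
E
python3 -c "
from rows import *
conv([((400,-330,265),.55),((500,-50,265),.9),((498.1,243.6,265),1.2167)])"
```

```text
at [ 153.4 -527.9  204.9] [-3.1405e+00 -1.0000e-04  2.8280e-01] F [0.8 0.  0.3] 0.0 0.997484117090638 0.1
(400, -330, 265) [ 0.292  -0.1213 -0.0599] [-1.000e-03 -2.000e-04 -2.672e-01]
(500, -50, 265) [ 0.4662 -0.3623 -0.0597] [-1.000e-03 -4.000e-04 -6.172e-01]
(498.1, 243.6, 265) [ 0.5463 -0.6447 -0.0594] [-1.000e-03 -5.000e-04 -9.339e-01]
```

Call:
carry_out(rows=[[0.04,-0.017,-0.03,0,0,-0.04,1],[0.08,-0.034,-0.06,0,0,-0.08,1],[0.12,-0.05,-0.06,0,0,-0.12,1],[0.16,-0.067,-0.06,0,0,-0.16,1],[0.2,-0.083,-0.06,0,0,-0.2,1],[0.24,-0.1,-0.06,0,0,-0.23,1],[0.28,-0.12,-0.06,0,0,-0.27,1],[0.31,-0.155,-0.06,0,0,-0.32,1],[0.335,-0.19,-0.06,0,0,-0.37,1],[0.36,-0.225,-0.06,0,0,-0.42,1],[0.385,-0.26,-0.06,0,0,-0.47,1],[0.41,-0.295,-0.06,0,0,-0.52,1],[0.435,-0.33,-0.06,0,0,-0.57,1],[0.46,-0.365,-0.06,0,0,-0.62,1],[0.473,-0.405,-0.06,0,0,-0.67,1],[0.485,-0.445,-0.06,0,0,-0.72,1],[0.497,-0.485,-0.06,0,0,-0.77,1],[0.51,-0.525,-0.06,0,0,-0.82,1],[0.525,-0.565,-0.06,0,0,-0.87,1],[0.535,-0.605,-0.06,0,0,-0.92,1]])

```text
time: 2.1
position: [498.2, 203.9, 265.1]
orientation: [-3.141, 0.0, 1.205]
wrist_force: [0.5, -0.2, -0.1]
grip_width: 0.998
grasp_force: 0.0
```

```bash
python3 -c "
from rows import *
conv([((498.1,243.6,200),1.2167),((498.1,243.6,100),1.2167),((498.1,243.6,51),1.2167)])"
```

```text
at [498.2 203.9 265.1] [-3.1412e+00  3.0000e-04  1.2049e+00] F [ 0.5 -0.2 -0.1] 0.0 0.9983257522549102 2.1
(498.1, 243.6, 200) [ 0.0371 -0.0143  0.0651] [-0.0004  0.0003 -0.0118]
(498.1, 243.6, 100) [ 0.0371 -0.0142  0.1651] [-0.0004  0.0003 -0.0118]
(498.1, 243.6, 51) [ 0.0371 -0.0142  0.2141] [-0.0004  0.0003 -0.0118]
```

Call:
carry_out(rows=[[0.02,-0.007,0,0,0,-0.006,1],[0.0371,-0.0142,0.01,0,0,-0.0118,1],[0.0371,-0.0142,0.05,0,0,-0.0118,1],[0.0371,-0.0142,0.09,0,0,-0.0118,1],[0.0371,-0.0142,0.13,0,0,-0.0118,1],[0.0371,-0.0142,0.16,0,0,-0.0118,1],[0.0371,-0.0142,0.185,0,0,-0.0118,1],[0.0371,-0.0142,0.205,0,0,-0.0118,1],[0.0371,-0.0142,0.2135,0,0,-0.0118,1],[0.0371,-0.0142,0.2135,0,0,-0.0118,1],[0.0371,-0.0142,0.2135,0,0,-0.0118,0.8],[0.0371,-0.0142,0.2135,0,0,-0.0118,0.65],[0.0371,-0.0142,0.2135,0,0,-0.0118,0.5],[0.0371,-0.0142,0.2135,0,0,-0.0118,0.4],[0.0371,-0.0142,0.2135,0,0,-0.0118,0.4]], force=32)

```text
time: 3.6
position: [498.6, 241.9, 52.3]
orientation: [3.141, -0.0, 1.215]
wrist_force: [0.0, -0.8, 0.2]
grip_width: 0.614
grasp_force: 0.0
```

```bash
python3 -c "
from rows import *
conv([((498.1,243.6,51),1.2167)])
c=cap('side');d=cap('top')
a=cv2.resize(c['color'][170:340,200:370,::-1],(400,400));b=cv2.resize(d['color'][190:300,165:275,::-1],(400,400));cv2.imwrite('pics/g1.png',np.hstack([a,b]))"
```

```text
at [498.6 241.9  52.3] [ 3.1412e+00 -3.0000e-04  1.2147e+00] F [ 0.  -0.8  0.2] 0.0 0.6136292285265561 3.6
(498.1, 243.6, 51) [ 0.0014 -0.0011  0.0013] [ 0.0004 -0.0003 -0.002 ]
```

View pics/g1.png

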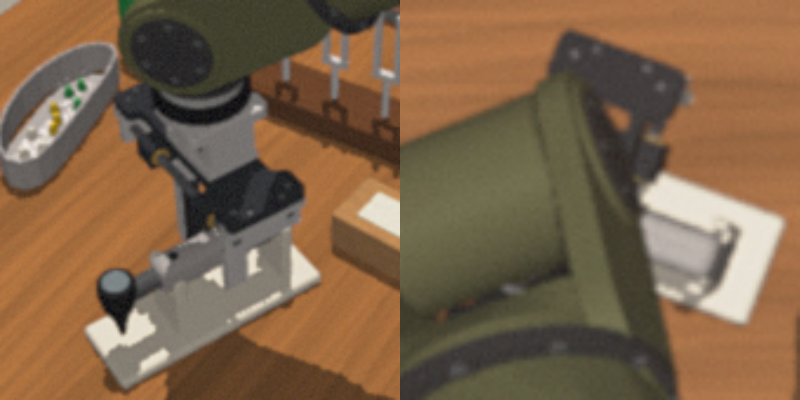

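The fingers straddle the handle between the two forks, with the head clear at about (118,285) in the left crop. Closing now.

Call:
carry_out(rows=[[0,0,0.001,0,0,0,0.45],[0,0,0.001,0,0,0,0.35],[0,0,0.001,0,0,0,0.3],[0,0,0.001,0,0,0,0.25],[0,0,0.001,0,0,0,0.2],[0,0,0.001,0,0,0,0.1],[0,0,0.001,0,0,0,0.1],[0,0,0.001,0,0,0,0.1],[0,0,0.001,0,0,0,0.1],[0,0,0.001,0,0,0,0.1],[0,0,0.001,0,0,0,0.1],[0,0,0.001,0,0,0,0.1]], force=32)

```text
time: 4.9
position: [498.5, 241.8, 50.9]
orientation: [-3.142, 0.0, 1.215]
wrist_force: [-0.2, -1.2, -1.4]
grip_width: 0.276
grasp_force: 32.0
```

Now lifting straight up, gently.

Call:
carry_out(rows=[[0,0,-0.002,0,0,0,0.1],[0,0,-0.006,0,0,0,0.1],[0,0,-0.012,0,0,0,0.1],[0,0,-0.02,0,0,0,0.1],[0,0,-0.03,0,0,0,0.1],[0,0,-0.045,0,0,0,0.1],[0,0,-0.06,0,0,0,0.1],[0,0,-0.08,0,0,0,0.1],[0,0,-0.1,0,0,0,0.1],[0,0,-0.12,0,0,0,0.1],[0,0,-0.14,0,0,0,0.1],[0,0,-0.16,0,0,0,0.1],[0,0,-0.18,0,0,0,0.1],[0,0,-0.195,0,0,0,0.1],[0,0,-0.205,0,0,0,0.1],[0,0,-0.212,0,0,0,0.1],[0,0,-0.215,0,0,0,0.1],[0,0,-0.215,0,0,0,0.1],[0,0,-0.215,0,0,0,0.1]], force=32)

```text
time: 6.8
position: [498.3, 241.8, 265.3]
orientation: [-3.141, 0.001, 1.215]
wrist_force: [-0.4, 0.1, -2.4]
grip_width: 0.273
grasp_force: 32.0
```

```bash
python3 -c "
from rows import *
conv([((560,120,268),1.3),((580,0,268),1.4),((580,-150,268),1.48),((550,-300,268),1.5433),((531.5,-353,268),1.5433)])
c=cap('side');d=cap('top')
cv2.imwrite('pics/g2.png',np.hstack([cv2.resize(c['color'][130:300,180:350,::-1],(400,400)),cv2.resize(d['color'][190:300,145:255,::-1],(400,400))]))"
```

```text
at [498.3 241.8 265.3] [-3.1408e+00  7.0000e-04  1.2146e+00] F [-0.4  0.1 -2.4] 31.999608278274536 0.2727762087602012 6.8
(560, 120, 268) [-0.0926  0.1003 -0.0027] [-0.0008  0.0006 -0.0854]
(580, 0, 268) [-0.1981  0.1609 -0.0027] [-0.0008  0.0006 -0.1854]
(580, -150, 268) [-0.3387  0.2132 -0.0026] [-0.0009  0.0006 -0.2654]
(550, -300, 268) [-0.4897  0.2374 -0.0026] [-0.0009  0.0005 -0.3287]
(531.5, -353, 268) [-0.5459  0.2385 -0.0025] [-0.0009  0.0005 -0.3287]
```

View pics/g2.png

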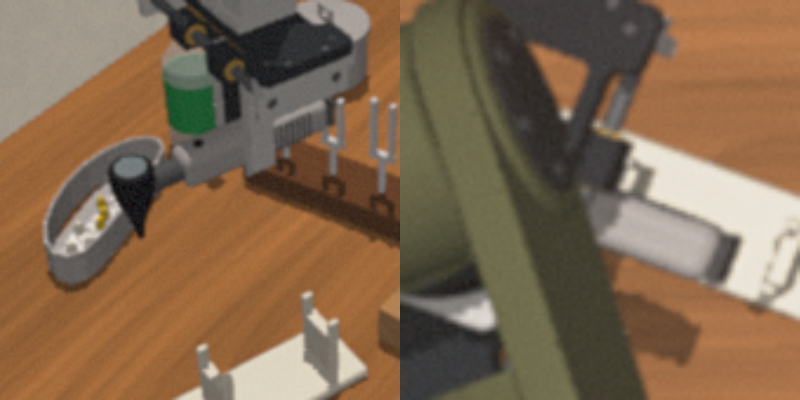

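The otoscope is out of the rest and level, with the head at (130,165) and the tip at (140,235) in the left crop. Carrying it across at tip height of about 240 mm.

Call:
carry_out(rows=[[-0.005,0.005,0,0,0,-0.004,0.1],[-0.015,0.016,0,0,0,-0.014,0.1],[-0.03,0.032,0,0,0,-0.028,0.1],[-0.047,0.05,0,0,0,-0.044,0.1],[-0.065,0.07,0,0,0,-0.06,0.1],[-0.085,0.09,0,0,0,-0.078,0.1],[-0.107,0.107,0,0,0,-0.1,0.1],[-0.13,0.122,0,0,0,-0.12,0.1],[-0.155,0.136,0,0,0,-0.145,0.1],[-0.18,0.15,0,0,0,-0.168,0.1],[-0.205,0.162,0,0,0,-0.19,0.1],[-0.23,0.173,0,0,0,-0.204,0.1],[-0.255,0.183,0,0,0,-0.218,0.1],[-0.28,0.192,0,0,0,-0.232,0.1],[-0.305,0.201,0,0,0,-0.246,0.1],[-0.33,0.209,0,0,0,-0.26,0.1],[-0.353,0.215,0,0,0,-0.272,0.1],[-0.37,0.219,0,0,0,-0.28,0.1],[-0.38,0.221,0,0,0,-0.285,0.1],[-0.385,0.222,0,0,0,-0.287,0.1]], force=32)

```text
time: 8.9
position: [572.0, -197.3, 265.7]
orientation: [-3.141, -0.0, 1.501]
wrist_force: [0.3, -0.2, -1.2]
grip_width: 0.272
grasp_force: 32.0
```

```bash
python3 -c "
from rows import *
conv([((531.5,-353,268),1.5433),((531.5,-353,150),1.5433)])"
```

```text
at [ 572.  -197.3  265.7] [-3.1412e+00 -1.0000e-04  1.5010e+00] F [ 0.3 -0.2 -1.2] 31.99973165988922 0.27203006315362155 8.9
(531.5, -353, 268) [-0.1581 -0.0296 -0.0023] [-0.0003 -0.0001 -0.0423]
(531.5, -353, 150) [-0.1581 -0.0295  0.1157] [-0.0003 -0.0001 -0.0423]
```

Call:
carry_out(rows=[[-0.006,-0.001,0,0,0,-0.002,0.1],[-0.02,-0.004,0,0,0,-0.006,0.1],[-0.04,-0.008,0,0,0,-0.011,0.1],[-0.06,-0.012,0,0,0,-0.016,0.1],[-0.08,-0.015,0,0,0,-0.022,0.1],[-0.1,-0.019,0,0,0,-0.028,0.1],[-0.12,-0.023,0,0,0,-0.033,0.1],[-0.14,-0.027,0,0,0,-0.038,0.1],[-0.152,-0.029,0.004,0,0,-0.042,0.1],[-0.158,-0.0295,0.015,0,0,-0.042,0.1],[-0.158,-0.0295,0.03,0,0,-0.042,0.1],[-0.158,-0.0295,0.048,0,0,-0.042,0.1],[-0.158,-0.0295,0.066,0,0,-0.042,0.1],[-0.158,-0.0295,0.084,0,0,-0.042,0.1],[-0.158,-0.0295,0.1,0,0,-0.042,0.1],[-0.158,-0.0295,0.11,0,0,-0.042,0.1],[-0.158,-0.0295,0.115,0,0,-0.042,0.1],[-0.158,-0.0295,0.115,0,0,-0.042,0.1],[-0.158,-0.0295,0.115,0,0,-0.042,0.1]], force=32)

```text
time: 10.8
position: [532.2, -352.1, 151.6]
orientation: [3.141, 0.0, 1.544]
wrist_force: [-0.5, -0.4, -1.4]
grip_width: 0.277
grasp_force: 32.0
```

```bash
python3 -c "
from rows import *
conv([((531.5,-353,96),1.5433)])
c=cap('side');d=cap('top')
cv2.imwrite('pics/e1.png',np.hstack([cv2.resize(c['color'][90:210,340:460,::-1],(400,400)),cv2.resize(d['color'][180:300,400:520,::-1],(400,400))]))"
```

```text
at [ 532.2 -352.1  151.6] [3.1408e+00 5.0000e-04 1.5437e+00] F [-0.5 -0.4 -1.4] 31.999674439430237 0.27670191993643434 10.8
(531.5, -353, 96) [-0.0009 -0.0007  0.0556] [0.0008 0.0005 0.0004]
```

View pics/e1.png

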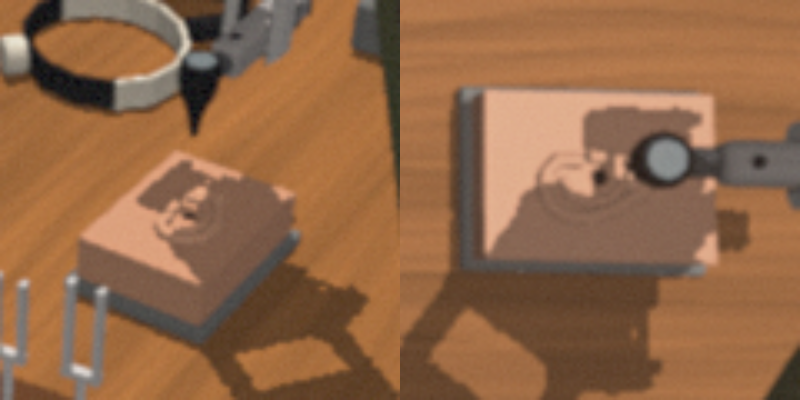

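The top crop shows the head disc at about (480,227) full-image. In the side crop the disc is at (401,109) and the tip at (398.5,130), hanging level above the canal.

```bash
cat > e.py <<'E'
from t import *
def head(g):
    (t0,t1,t2,t3),(s0,s1,s2,s3)=g
    f=lambda I:(I[...,2]>=I[...,0])&(I.min(-1)>65)
    # fit circle on the black head + disc via depth: head-top pixels
    out={}
    for n,C,b in(('top',T,g[0]),('side',S,g[1])):
        u0,u1,v0,v1=b;c,a=blob(C,b,f);out[n]=c
        W=pts(C)[v0:v1,u0:u1];I=C['color'][v0:v1,u0:u1];m=f(I.astype(int))
        W=W[m];z=np.median(W[:,2]);k=W[abs(W[:,2]-z)<3];print(n,c,a,'depth disc',k.mean(0).round(1),len(k))
    print('tri',tri(out['top'],out['side']))
E
python3 - <<'E'
from e import *
head(((470,490,217,238),(391,410,101,117)))
z=121
for p in((398.5,130.2),(398,129.5)):print('tip ray',onz(S,p,z).round(1))
# handle by depth, top
W=pts(T)[200:260,480:530];m=(W[...,2]>165)&(W[...,2]<195);Q=W[m]
b=[(k,*np.median(Q[(Q[:,1]//5*5==k)],0).round(1),int((Q[:,1]//5*5==k).sum())) for k in range(-380,-255,5) if (Q[:,1]//5*5==k).any()]
print(*b,sep='\n')
E
```

```text
top [479.9375     227.22321429] 112 depth disc [nan nan nan] 0
side [400.1  107.85] 40 depth disc [ 532.5 -259.9  190. ] 38
tri (array([ 534.75258321, -262.18392143,  188.13774762]), np.float64(2.8339546475022854))
tip ray [ 534.2 -268.6  121. ]
tip ray [ 536.8 -270.8  121. ]
(-360, np.float64(539.4), np.float64(-356.1), np.float64(182.8), 4)
(-355, np.float64(536.2), np.float64(-352.8), np.float64(185.2), 35)
(-350, np.float64(534.6), np.float64(-348.1), np.float64(184.0), 36)
(-345, np.float64(528.9), np.float64(-342.6), np.float64(183.0), 131)
(-340, np.float64(530.9), np.float64(-337.2), np.float64(184.4), 37)
(-335, np.float64(532.8), np.float64(-332.4), np.float64(183.7), 36)
(-330, np.float64(532.5), np.float64(-327.4), np.float64(184.0), 39)
(-325, np.float64(532.7), np.float64(-322.9), np.float64(183.5), 38)
(-320, np.float64(534.4), np.float64(-317.7), np.float64(184.2), 37)
(-315, np.float64(532.7), np.float64(-312.5), np.float64(184.5), 40)
(-310, np.float64(532.9), np.float64(-307.7), np.float64(183.8), 37)
(-305, np.float64(534.5), np.float64(-302.3), np.float64(183.7), 43)
(-300, np.float64(533.0), np.float64(-297.6), np.float64(179.9), 46)
(-295, np.float64(534.1), np.float64(-292.7), np.float64(177.5), 26)
(-290, np.float64(533.3), np.float64(-287.2), np.float64(177.7), 29)
(-285, np.float64(533.2), np.float64(-282.3), np.float64(178.5), 24)
(-280, np.float64(534.6), np.float64(-277.2), np.float64(186.2), 9)
(-275, np.float64(534.4), np.float64(-272.1), np.float64(188.8), 24)
(-270, np.float64(534.4), np.float64(-267.8), np.float64(189.6), 39)
(-265, np.float64(534.5), np.float64(-262.4), np.float64(190.6), 42)
(-260, np.float64(525.9), np.float64(-259.9), np.float64(191.5), 2)e.py:10: RuntimeWarning: Mean of empty slice.
  W=W[m];z=np.median(W[:,2]);k=W[abs(W[:,2]-z)<3];print(n,c,a,'depth disc',k.mean(0).round(1),len(k))
  ret = um.true_divide(
```

```bash
python3 - <<'E'
from e import *
print(onz(T,(479.94,227.22),188.3),onz(S,(400.1,107.85),188.3))
for C,(u0,u1,v0,v1) in((T,(462,500,212,242)),(S,(385,415,95,122))):
    W=pts(C)[v0:v1,u0:u1];m=(W[...,2]>184.5)&(W[...,2]<195)&(W[...,1]>-290);Q=W[m].astype(np.float32);print(len(Q),Q.mean(0),Q.min(0),Q.max(0),cv2.minEnclosingCircle(np.ascontiguousarray(Q[:,:2])))
# dark cone tip in side image
I=S['color'][118:140,385:412].max(-1);m=I<70
for v in range(22):
    u=np.where(m[v])[0]
    if len(u):print(v+118,u.min()+385,u.max()+385,len(u))
E
```

```text
[ 535.97833715 -261.41472951  188.3       ] [ 533.49652686 -262.82051633  188.3       ]
228 [ 534.9726  -259.91394  189.4834 ] [ 519.67065 -277.20267  184.79929] [ 549.5884  -243.88991  194.11168] ((534.9298706054688, -260.5474853515625), 16.658039093017578)
85 [ 530.8246  -256.47604  188.75034] [ 516.32336 -278.77014  184.85432] [ 548.9796  -242.24298  193.73311] ((531.0931396484375, -260.0113830566406), 18.759098052978516)
118 394 403 10
119 395 402 8
120 396 402 7
121 396 401 6
122 396 400 5
123 397 400 4
124 397 399 3
125 397 399 3
126 397 398 2
127 397 398 2
128 397 398 2
129 398 398 1
```

Call:
carry_out(rows=[[0,0,0.003,0,0,0,0.1],[-0.001,0,0.009,0,0,0,0.1],[-0.002,0,0.017,0,0,0,0.1],[-0.003,-0.0007,0.026,0,0,0,0.1],[-0.0035,-0.0007,0.035,0,0,0,0.1],[-0.0035,-0.0007,0.043,0,0,0,0.1],[-0.0035,-0.0007,0.049,0,0,0,0.1],[-0.0035,-0.0007,0.053,0,0,0,0.1],[-0.0035,-0.0007,0.0545,0,0,0,0.1],[-0.0035,-0.0007,0.0545,0,0,0,0.1],[-0.0035,-0.0007,0.0545,0,0,0,0.1],[-0.0035,-0.0007,0.0545,0,0,0,0.1],[-0.0035,-0.0007,0.0545,0,0,0,0.1],[-0.0035,-0.0007,0.0545,0,0,0,0.1]], force=32)

```text
time: 12.3
position: [531.2, -355.5, 96.6]
orientation: [3.141, 0.0, 1.544]
wrist_force: [0.2, -0.9, -1.2]
grip_width: 0.279
grasp_force: 32.0
```

```bash
python3 -c "
from rows import *
conv([((531.5,-356,87),1.5433)])
c=cap('side');d=cap('top')
cv2.imwrite('pics/e2.png',np.hstack([cv2.resize(c['color'][115:195,355:435,::-1],(400,400),interpolation=0),cv2.resize(d['color'][190:270,430:510,::-1],(400,400),interpolation=0)]))"
```

```text
at [ 531.2 -355.5   96.6] [3.1414e+00 1.0000e-04 1.5436e+00] F [ 0.2 -0.9 -1.2] 31.999647617340088 0.27852897102336616 12.3
(531.5, -356, 87) [-0.0005  0.0003  0.0096] [0.0002 0.0001 0.0003]
```

View pics/e2.png

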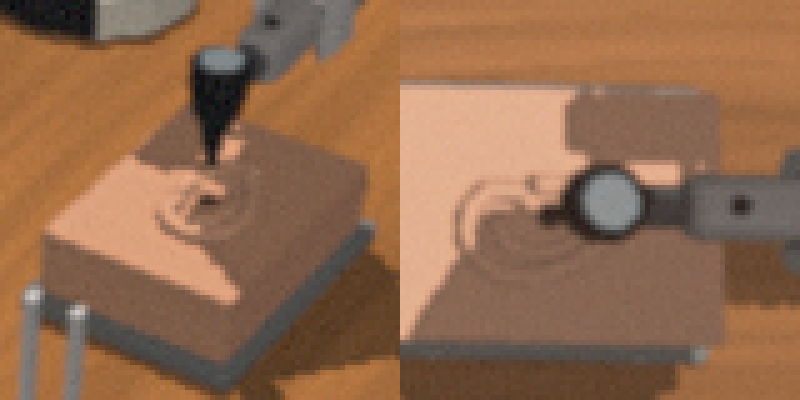

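In the side crop the tip's end is at (211,164) and the canal mouth at (208,200). The top crop shows the disc centred at (611,203) with the dark canal at (547,215).

```bash
python3 - <<'E'
from e import *
I=S['color'][138:160,388:406].max(-1)
print(I)
f=lambda I:(I[...,2]>=I[...,0])&(I.min(-1)>65)
ct,a=blob(T,(462,482,220,242),f);cs,b=blob(S,(391,408,120,132),f);print(ct,a,cs,b,tri(ct,cs))
print('top',onz(T,ct,133.4),'side',onz(S,cs,133.4))
for C,(u0,u1,v0,v1) in((T,(455,490,218,246)),(S,(385,415,112,138))):
    W=pts(C)[v0:v1,u0:u1];m=(W[...,2]>129.5)&(W[...,2]<140)&(W[...,1]>-290);Q=W[m].astype(np.float32);print(len(Q),Q.mean(0),cv2.minEnclosingCircle(np.ascontiguousarray(Q[:,:2])))
for v in(147,147.5,148):print('tip@70',onz(S,(396.8,v),70.3))
W=pts(T)[215:250,485:503];m=(W[...,2]>120);Q=W[m];print('handle',np.median(Q,0),np.polyfit(Q[:,1],Q[:,2],1)[0],np.percentile(Q[:,0],[2,98]))
E
```

```text
[[167 150 132 126 125 112  78  36  27  27  25  25  30  53  98 149 162 164]
 [145 133 133 123 126 119  96  50  30  24  30  25  45  97 141 140 143 153]
 [129 124 124 126 128 131 110  62  30  25  22  27  75 137 174 143 127 131]
 [124 127 124 128 124 129 118  70  25  23  21  62 100 128 142 131 123 125]
 [122 126 124 123 131 125 121  79  31  28  39 110 164 156 149 144 127 128]
 [129 127 128 124 128 129 119  86  32  20  53 134 213 224 212 185 145 127]
 [129 125 128 125 127 124 129 108  51  26  72 155 226 229 217 162 128 127]
 [126 127 128 128 128 124 134 132  67  39 113 194 225 226 199 139 122 127]
 [123 125 125 126 126 125 154 169  87  40 128 199 200 189 152 124 120 125]
 [124 119 126 121 121 125 131 128  77  50 103 152 152 152 131 127 126 127]
 [130 146 151 150 150 145 130 115 111 108 119 136 139 138 139 136 132 137]
 [183 207 216 214 218 210 176 155 151 154 140 139 135 131 131 129 131 140]
 [218 223 221 222 230 227 211 194 171 155 131 132 132 127 128 124 134 139]
 [222 219 216 226 222 205 196 209 215 200 163 146 134 130 131 118 129 132]
 [218 216 209 210 200 170 176 209 224 225 217 196 
[... 548 characters left out ...]
]]
[472.         229.74528302] 106 [399.05128205 126.8974359 ] 39 (array([ 533.86402885, -265.76153277,  132.26489585]), np.float64(2.8462015549459028))
top [ 535.02513719 -264.66506763  133.4       ] side [ 531.93512011 -264.95708522  133.4       ]
200 [ 533.83044 -263.55765  134.19011] ((534.3521728515625, -264.0121154785156), 15.907004356384277)
82 [ 530.3291  -260.33008  134.20988] ((532.00341796875, -262.24310302734375), 17.39179039001465)
tip@70 [ 533.69830658 -267.97811693   70.3       ]
tip@70 [ 532.60275826 -265.92931179   70.3       ]
tip@70 [ 531.51007295 -263.88586081   70.3       ]
handle [ 532.64628405 -310.64065541  127.96070887] -0.1353715698243569 [520.85124811 545.07677999]
```

```bash
python3 - <<'E'
from e import *
W=pts(S)
for v,u in((140,397),(142,397),(143,397),(144,397),(145,397),(146,397),(147,397),(148,397),(150,397),(153,396),(154,396),(155,396),(156,396)):print(v,u,W[v,u].round(1))
T4=S['cam_to_world']
def proj(C,p):
    q=np.linalg.inv(C['cam_to_world'])@np.append(p,1);return (C['cx']+C['fx']*q[0]/-q[2]).round(2),(C['cy']-C['fy']*q[1]/-q[2]).round(2)
for p in((533.5,-265,50),(533.5,-265,70.3),(533.5,-265,133.4)):print(p,'S',proj(S,p),'T',proj(T,p))
# dark canal weight centroid on original-ish: side now, top now
for C,(u0,u1,v0,v1) in((S,(393,400,152,158)),):
    I=C['color'][v0:v1,u0:u1].mean(-1);w=np.clip(np.median(I)-I-10,0,None);vv,uu=np.mgrid[v0:v1,u0:u1];print((w*uu).sum()/w.sum(),(w*vv).sum()/w.sum())
# ear block top outline in side: centroid of top-face corners
m=(abs(W[...,2]-50.4)<3)
m[:135]=0;m[195:]=0;m[:,:355]=0;m[:,435:]=0
E
```

```text
140 397 [ 529.6 -255.9  100. ]
142 397 [ 529.4 -256.7   93.6]
143 397 [nan nan nan]
144 397 [ 528.7 -256.4   87.9]
145 397 [ 528.1 -255.9   85.3]
146 397 [ 531.9 -264.6   76. ]
147 397 [ 528.6 -258.2   77.7]
148 397 [ 530.1 -262.    71.9]
150 397 [ 538.4 -281.3   51.6]
153 396 [ 536.  -271.9   48.2]
154 396 [ 534.3 -268.9   47.4]
155 396 [ 531.2 -262.9   48.9]
156 396 [ 528.  -256.6   50.7]
(533.5, -265, 50) S (np.float64(395.65), np.float64(154.0)) T (np.float64(459.51), np.float64(233.09))
(533.5, -265, 70.3) S (np.float64(396.32), np.float64(147.56)) T (np.float64(462.4), np.float64(232.5))
(533.5, -265, 133.4) S (np.float64(398.51), np.float64(126.71)) T (np.float64(472.21), np.float64(230.51))
396.2944572748268 155.0935334872979
```

Call:
carry_out(rows=[[0,0,0.001,0,0,0,0.1],[0,0,0.003,0,0,0,0.1],[0,0,0.005,0,0,0,0.1],[0,0,0.007,0,0,0,0.1],[0,0,0.009,0,0,0,0.1],[0,0,0.01,0,0,0,0.1],[0,0,0.01,0,0,0,0.1],[0,0,0.01,0,0,0,0.1],[0,0,0.01,0,0,0,0.1],[0,0,0.01,0,0,0,0.1],[0,0,0.01,0,0,0,0.1],[0,0,0.01,0,0,0,0.1],[0,0,0.01,0,0,0,0.1]], force=32)

```text
time: 13.7
position: [531.1, -355.5, 86.5]
orientation: [-3.142, -0.0, 1.544]
wrist_force: [0.6, 0.1, -2.4]
grip_width: 0.279
grasp_force: 32.0
```

```bash
python3 - <<'E'
from rows import *
conv([((531.2,-355.5,86.6),1.5433)])
cap('side');d=cap('top')
from e import *
f=lambda I:(I[...,2]>=I[...,0])&(I.min(-1)>65)
ct,a=blob(T,(460,482,220,242),f);cs,b=blob(S,(390,408,123,137),f);print(ct,a,cs,b,tri(ct,cs),onz(T,ct,123.5),onz(S,cs,123.5))
for C,(u0,u1,v0,v1) in((T,(455,490,218,246)),(S,(385,415,115,142))):
    W=pts(C)[v0:v1,u0:u1];m=(W[...,2]>119.5)&(W[...,2]<130)&(W[...,1]>-290);Q=W[m].astype(np.float32);print(len(Q),Q.mean(0),cv2.minEnclosingCircle(np.ascontiguousarray(Q[:,:2])))
W=pts(T)[220:245,488:505];Q=W[(W[...,2]>110)];Q=Q[abs(Q[:,0]-532)<8];p=np.polyfit(Q[:,1],Q[:,2],1);print('handle',np.median(Q,0),p,Q[:,1].min(),Q[:,1].max())
a=cv2.resize(S['color'][120:180,370:430,::-1],(400,400),interpolation=0);b=cv2.resize(T['color'][80:330,220:540,::-1],(400,312));F=np.zeros((400,800,3),np.uint8);F[:,:400]=a;F[:312,400:]=b;cv2.imwrite('pics/e3.png',F)
E
```

```text
at [ 531.1 -355.5   86.5] [-3.1416 -0.      1.5436] F [ 0.6  0.1 -2.4] 31.99959933757782 0.2787609856896003 13.7
(531.2, -355.5, 86.6) [-0.      0.0001 -0.0001] [-0.     -0.      0.0003]
[470.27884615 230.29807692] 104 [399.02564103 130.15384615] 39 (array([ 533.14837918, -265.45230638,  123.05477835]), np.float64(3.3927559561631124)) [ 534.5952705  -264.45210644  123.5       ] [ 531.47185705 -265.84108985  123.5       ]
193 [ 533.91174 -263.3222   124.17349] ((534.0386352539062, -264.0106201171875), 15.788627624511719)
81 [ 529.90704 -259.8749   123.70888] ((532.0962524414062, -264.47821044921875), 18.624784469604492)
handle [ 531.42077452 -317.69221669  119.31637535] [-2.11707572e-02  1.12577520e+02] -334.54155414237505 -300.9044792964431
```

View pics/e3.png

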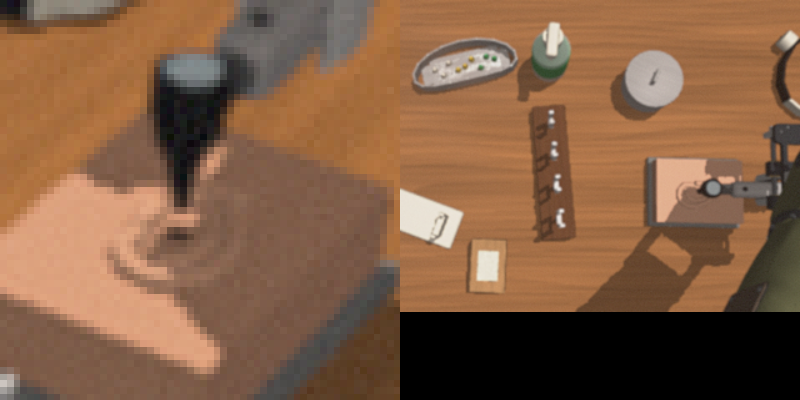

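The tip is just above the canal: in the side crop it is at (182,210) and the canal at (181,233). The other objects have not moved. The measurements average about 1 mm too far in −y, so I'll make one small correction and let it settle.

Call:
carry_out(rows=[[0.0005,0,0,0,0,0,0.1],[0.001,0,0,0,0,0,0.1],[0.001,0,0,0,0,0,0.1],[0.001,0,0,0,0,0,0.1],[0.001,0,0,0,0,0,0.1],[0.001,0,0,0,0,0,0.1],[0.001,0,0,0,0,0,0.1],[0.001,0,0,0,0,0,0.1]], force=32)

```text
time: 14.6
position: [531.2, -354.5, 86.5]
orientation: [3.142, 0.0, 1.544]
wrist_force: [-0.0, -1.0, -1.8]
grip_width: 0.275
grasp_force: 32.0
```

```bash
python3 -c "
from rows import *
conv([])
print(r.hand_in())"
```

```text
at [ 531.2 -354.5   86.5] [3.1416 0.     1.5436] F [-0.  -1.  -1.8] 31.999619007110596 0.2751515549393825 14.6
the job is handed in; nothing more can be done
None
```

I handed the job in at 14.6 s: the otoscope is held level along the ear with a 32 N grip, its tip about 10 mm above the canal and centred to within the 2–3 mm the cameras can resolve, and nothing else on the desk was seen to move.

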